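# Next one on the bakery scale

### The job

The tall shaker on the bakery scale has been weighed and the squat lidded pot on the small two-place tray is next: make them change places, keeping both upright. On the way, park one of them on the middle of the tray's empty place and let go of it there. In the end the pot stands in the middle of the scale's pan, the shaker in the middle of the tray place where the pot stood, and the other tray place is empty again.

Things in the scene. Friction and masses are not known exactly. Their poses are not given: they have to be found in the camera images.
- shaker: The tall flour shaker: plain steel cylinder 50 mm across and 90 mm tall under a domed perforated cap 54 mm across, 112 mm tall in all, about 0.25 kg. It starts upright on the scale's pan. Origin: centre of its underside; z up its axis. The slimmer flat-lidded steel tin (47 mm across, 70 mm tall) on the bench beside the tray is not part of the job.
- pot: The squat lidded pot: plain steel cylinder 62 mm across and 46 mm tall, above it a lid 65 mm across up to 55 mm, and a small black knob 18 mm across on top; 64 mm tall in all, about 0.3 kg. It starts upright on one of the tray's two places. Origin: centre of its underside; z up its axis.
- scale_pan (a point): Centre of the top face of the fixed grey scale's flat square steel pan, 200 x 200 mm, 76 mm above the bench, marked by a thin grey circle 84 mm across. The console with display and keys, lower than the pan, is on the side towards the robot. The shaker starts near this point.
- tray: Fixed aluminium tray, 120 (x) by 260 mm (y), turned any way; rim 3 mm thick, 14 mm high, floor 3 mm above the bench. Origin: centre of its underside; z up. Its places, flush dark round mats 74 mm across, are centred at x = 0, y = +70 mm (the pot starts here) and y = -70 mm (empty). A tin (70 mm tall) and a cutter ring (35 mm) stand on the bench 95 mm from the origin along its +x and -x.
Things that resemble listed ones, but are neither listed nor needed, are in the scene too. Leave any yellow look-alike of the pot alone. Leave any pink look-alike of the shaker alone.

How it is judged:
On the way:
1. the shaker or the pot stands, let go, on the tray place that was empty (((y of shaker in the frame of tray between -0.09 and -0.05 m and x of shaker in the frame of tray between -0.02 and 0.02 m and z of shaker in the frame of tray below 0.012 m and angle between shaker's own z axis and vertical below 0.17 rad and contact force between the fingers and shaker below 0.2 N) or (y of pot in the frame of tray between -0.09 and -0.05 m and x of pot in the frame of tray between -0.02 and 0.02 m and z of pot in the frame of tray below 0.012 m and angle between pot's own z axis and vertical below 0.17 rad and contact force between the fingers and pot below 0.2 N))), for 0.2 s.
At the end, for the whole second after the job is handed in: The pot stands upright (within 10 degrees) and at rest on the scale's pan, within 20 mm of its centre; the shaker stands upright (within 10 degrees) and at rest on the tray, within 20 mm in the tray's x and in its y of the centre of the place where the pot started; so the other place is empty (distance between pot and scale_pan below 0.02 m and angle between each of pot, shaker's own z axis and vertical below 0.17 rad and linear speed of each of pot, shaker below 0.02 m/s and y of shaker in the frame of tray between 0.05 and 0.09 m and x of shaker in the frame of tray between -0.02 and 0.02 m and z of shaker in the frame of tray below 0.012 m); the robot touches nothing.
It fails at once if the shaker tipped over (more than 30 degrees) (angle between shaker's own z axis and vertical above 0.52 rad).
It fails at once if the pot tipped over (more than 30 degrees) (angle between pot's own z axis and vertical above 0.52 rad).
It also fails if it takes over 72 s, if anything falls off the work surface, if the arm or the gripper's body presses on something with over 40 N, if the wrist force passes 120 N, or if a joint passes its speed limit or range.

### The arm

A 6-joint arm with a two-finger parallel gripper is mounted at the origin on the work surface. World frame = base frame: x ahead of the robot, y to its left, z up, the work surface at z = 0. Lengths are in m, angles in rad, forces in N, time in s.
With the tool pointing down it reaches from about 0.375 to 0.9 m from the base axis. Payload 3.1 kg.
Tool frame: the origin (TCP) lies on the centre line of the jaws, within the pads' length; the fingertips stand ahead of it and the grasp point (between the pads) lies 3 mm ahead of it (robot.tip_reach is the z of the fingertips in the tool frame, in m); z points along the fingers, y is the line along which they close (so a half turn about z gives the same grasp; the last joint's range is limited). The gripper opens to 87 mm and grips with 3 to 60 N. Pads are 19 mm wide; open, the fingers measure 117 mm over their backs; the gripper's body (75 mm by 190 mm) begins 51 mm behind the grasp point.
Start: joints at [-0.178, 0.527, 1.433, -0, 1.181, -0.178], TCP at [0.625, 0, 0.245] pointing down, gripper open.
Joint ranges: [-3.08, 3.08], [-0.75, 2.2], [0.22, 2.44], [-1.43, 4.57], [0, 2.65], [-2.85, 2.85]. Speed limits (rad/s): [2.79, 2.79, 3.14, 3.14, 3.14, 3.14].

### API

Orientations are given as a unit quaternion [x, y, z, w].
In Python, from rig import sensors, eyes, ticket, robot gives the robot as it stands.
- The arm moves only by the tool drive_tool, never from a script. Its argument "deltas" is a list that holds one entry, the list of rows, each a list of 6 numbers: the shift along the tool's x, y, z in mm, then the turn, a rotation vector about the tool's x, y, z in rad. A call has 1 to 8 rows; each row shifts and turns the commanded pose from where the row before left it, along the tool's axes as they then stand; what a row does not reach is not made up. A row lasts 1/12 s, in which the tool goes at most 41.7 mm and 7.16 degrees, less where a joint would pass 70% of its speed; a pose out of reach is approached as far as the arm can. A call is refused whole if a number of a shift passes 41.7 or a number of a turn 0.125, either way. A call with a gripper value outside its range is refused whole. "gripper" is the opening in per cent of the stroke, from 0 (shut) to 100 (fully open), set as the call begins (left out, the last holds). The fingers move at their own pace and stop on an object; "squeeze" is the grip in N (left out, the last holds). Time passes only in rows, so rows that do not move let the fingers close. It gives the time, the measured TCP pose, the force, the opening and the grip force at its end, in the units of the state.
- sensors.get_obs(): the state, without advancing time (a new reading comes with each control period).
- eyes.camera(name): name is "scene" or "side" or "wrist"; returns a dict with "img" (420x560x3 uint8, red, green, blue), "fov_y" (degrees; the focal length in pixels is half the picture's height over the tangent of half this angle, whatever the lens; pixels are square), "cx", "cy" (the principal point, pixels), "xyz" and "attitude" of the camera in the world; the wrist camera has in their place "hand_eye" (4x4, takes a point from camera to tool coordinates, whose origin is the TCP and whose axes are the flange's). Camera axes: x right, y up, looking along -z (the intrinsics and any distortion apply to the point x, -y, -z); pixel columns grow to the right and rows downward; lengths in m; the calibration is good to about 2 mm. The wrist camera is an equidistant fisheye: a pixel r from the principal point sees the ray r / f radians off the axis. A picture is of the moment at which its call begins: read the wrist's pose just before it. There is no depth.
- ticket.hand_in(): hands the job in; it is judged then, once.
The state is a dict: "time": time; "q": joint angles; "joint_velocities": joint speeds; "joint_torque": joint torques, N m; "position": TCP position; "tool_rot": TCP orientation; "ft_force": force on the tool from outside, world axes, zero at the start; "moment": the same for the moment, N m; "grip_width": finger opening in m; "grip_force": force on a finger pad.
Only numpy, scipy, OpenCV 4.12 (cv2) and the standard library are available. Lean on these libraries where they do the work, as an engineer would, in place of code of your own. Each camera call takes 0.05 s, during which the arm holds its last target. There are 200 camera calls.

## Working session

There is one attempt and no reset: what is moved stays moved. The work goes in short steps, Python scripts to look and compute and a tool call to move; the robot and the scene stay as the last step left them, time stands still between calls to the robot, and variables do not carry over. Pictures are saved under pics/ and viewed, at most 10 in all, crops included, and the job is handed in when it is done.

Besides the shell and the picture viewer there is one more tool, called after "Emit:" as name(argument=value, ...) on one line, values as JSON. drive_tool: Moves the arm, as the interface text tells. Its arguments: {"type":"object","properties":{"deltas":{"type":"array"},"gripper":{"type":"number"},"squeeze":{"type":"number"}},"required":["deltas"]}

```bash
ls; mkdir -p pics
python3 - <<'E'
from rig import sensors,eyes,robot
import cv2,json
o=sensors.get_obs();print(o);print(robot.tip_reach)
for n in("scene","side","wrist"):
    c=eyes.camera(n);cv2.imwrite(f"pics/{n}0.png",c["img"][:,:,::-1])
    print(n,{k:(v.tolist() if hasattr(v,'tolist') else v) for k,v in c.items() if k!="img"})
    import pickle;pickle.dump((o,c),open(f"{n}0.pkl","wb"))
E
```

```text
pics
{'time': 0.0, 'q': array([-1.78495437e-01,  5.28477460e-01,  1.43390417e+00, -2.94306759e-06,
        1.18137906e+00, -1.78486339e-01]), 'joint_velocities': array([ 0.00077738,  0.00114261, -0.00047268,  0.00041782,  0.00111676,
       -0.00035953]), 'joint_torque': array([-5.45745443e-04, -4.40045428e+01, -1.76593530e+01,  6.32597599e-02,
        5.83207863e-02, -1.53719384e-04]), 'position': array([6.24316541e-01, 1.54838280e-04, 2.43564046e-01]), 'tool_rot': array([ 7.07109186e-01,  7.07103545e-01, -6.19365198e-04, -8.89653029e-04]), 'ft_force': array([-0.19713207,  0.48929051,  0.69684711]), 'moment': array([ 0.00769104, -0.02299725, -0.02854135]), 'grip_force': 0.0, 'grip_width': 0.08710585027102927}
0.022
scene {'fov_y': 48.45441995202648, 'cx': 287.5367307642779, 'cy': 215.19313008597098, 'xyz': [1.0296309715549983, -0.0791148230961125, 0.6934310217026453], 'attitude': [0.26037417501909965, 0.2174005541386569, 0.6099413546712346, 0.7161800275804593]}
side {'fov_y': 49.17983284920894, 'cx': 281.47771445759514, 'cy': 211.76170890138945, 'xyz': [0.08722702445044007, -0.7133740119196286, 0.5614739056391453], 'attitude': [0.4844161933443563, -0.13263599507692012, -0.22045918793150246, 0.8361497419076926]}
wrist {'fov_y': 65.70646984690485, 'cx': 275.6008023841497, 'cy': 208.3556826582675, 'hand_eye': [[-0.00016138625086766108, 0.9623481751611873, 0.2718197265071267, 0.07386754325284892], [0.9999995037901895, 0.0004225202203057046, -0.000902161867884997, -0.00019827545959161252], [-0.000983043157986253, 0.27181944603099045, -0.962347765823537, -0.1422193328472597], [0.0, 0.0, 0.0, 1.0]]}
```

View pics/scene0.png

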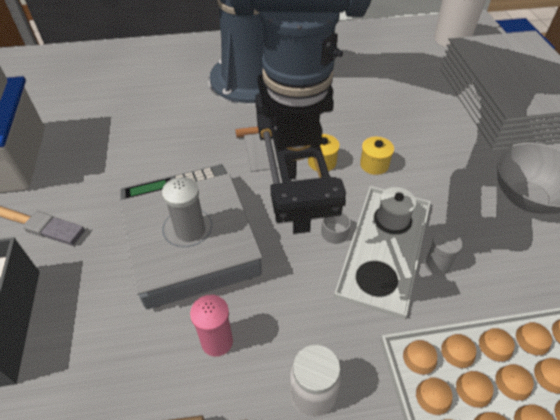

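View pics/side0.png

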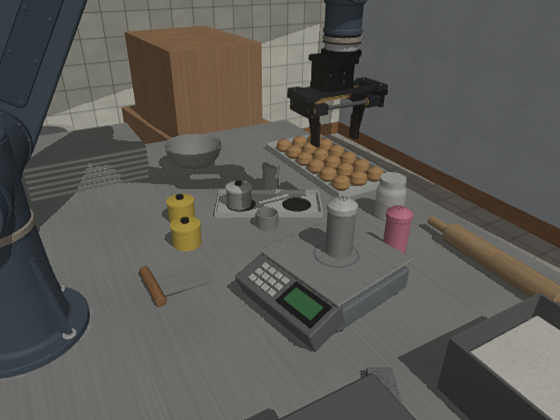

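View pics/wrist0.png

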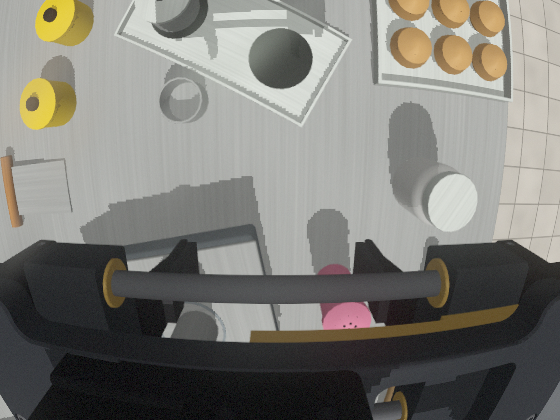

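The scene view shows the shaker on the pan at about (187,215), the pot at (396,210) and the empty mat at (377,279). In the side view the shaker is at (341,230), the pot at (239,195) and the empty mat at (296,204).

```bash
cat > h.py <<'E'
import numpy as np,cv2,pickle
from scipy.spatial.transform import Rotation as R
def pose(o,c):
    if "xyz" in c: return R.from_quat(c["attitude"]).as_matrix(),np.array(c["xyz"])
    T=np.eye(4);T[:3,:3]=R.from_quat(o["tool_rot"]).as_matrix();T[:3,3]=o["position"];T=T@np.array(c["hand_eye"]);return T[:3,:3],T[:3,3]
def foc(c): return 210/np.tan(np.radians(c["fov_y"]/2))
def ray(o,c,u,v):
    f=foc(c);x=(u-c["cx"]);y=(v-c["cy"]);M,t=pose(o,c)
    if "xyz" in c: d=np.array([x/f,-y/f,-1])
    else:
        r=np.hypot(x,y)+1e-9;th=r/f;d=np.array([x/r*np.sin(th),-y/r*np.sin(th),-np.cos(th)])
    return t,M@d
def plane(o,c,u,v,z):
    t,d=ray(o,c,u,v);return t+d*(z-t[2])/d[2]
def proj(o,c,P):
    M,t=pose(o,c);p=(np.atleast_2d(P)-t)@M;f=foc(c);x,y,z=p[:,0],-p[:,1],-p[:,2]
    if "xyz" in c: return np.c_[c["cx"]+f*x/z,c["cy"]+f*y/z]
    s=np.hypot(x,y)+1e-9;th=np.arctan2(s,z);return np.c_[c["cx"]+f*th*x/s,c["cy"]+f*th*y/s]
def load(n): return pickle.load(open(n+".pkl","rb"))
E
python3 - <<'E'
from h import *
S=load("scene0");D=load("side0");W=load("wrist0")
p=lambda n,k,u,v,z:print(n,plane(*k,u,v,z).round(4))
p("circ",S,187,228,.076);p("circ",D,337,254,.076);p("mat-",S,377,279,.003);p("mat-",D,296,204,.003);p("mat-",W,281,58,.003)
p("mat+",S,395,217,.003);p("mat+",D,239,204,.003);p("mat+",W,178,8,.003)
for u,v in((338,293),(407,311),(433,203),(374,188)):p("rimS",S,u,v,.014)
for u,v in((116,34),(302,124),(350,40)):p("rimW",W,u,v,.014)
for u,v in((213,216),(322,216),(321,192),(217,192)):p("rimD",D,u,v,.014)
p("cap",S,181,186,.107);p("cap",D,342,204,.107);p("knob",S,399,195,.064);p("knob",D,239,183,.064)
a=cv2.resize(S[1]["img"][160:320,320:450],None,fx=3,fy=3,interpolation=2)[:,:,::-1]
b=cv2.resize(S[1]["img"][160:320,110:270],None,fx=2.5,fy=3,interpolation=2)[:,:,::-1]
cv2.imwrite("pics/m.png",np.hstack([a,b]))
E
```

```text
circ [ 0.5263 -0.1638  0.076 ]
circ [ 0.5252 -0.1627  0.076 ]
mat- [0.6311 0.1471 0.003 ]
mat- [0.6299 0.1504 0.003 ]
mat- [0.6302 0.1466 0.003 ]
mat+ [0.5022 0.2205 0.003 ]
mat+ [0.5037 0.2201 0.003 ]
mat+ [0.506  0.2176 0.003 ]
rimS [0.6535 0.0717 0.014 ]
rimS [0.7036 0.1745 0.014 ]
rimS [0.4883 0.2994 0.014 ]
rimS [0.432  0.1973 0.014 ]
rimW [0.4281 0.1914 0.014 ]
rimW [0.6539 0.0684 0.014 ]
rimW [0.7092 0.1695 0.014 ]
rimD [0.4166 0.178  0.014 ]
rimD [0.6423 0.0529 0.014 ]
rimD [0.7102 0.1574 0.014 ]
rimD [0.4733 0.2882 0.014 ]
cap [ 0.4576 -0.1673  0.107 ]
cap [ 0.612  -0.0565  0.107 ]
knob [0.5    0.2171 0.064 ]
knob [0.504  0.2153 0.064 ]
```

View pics/m.png

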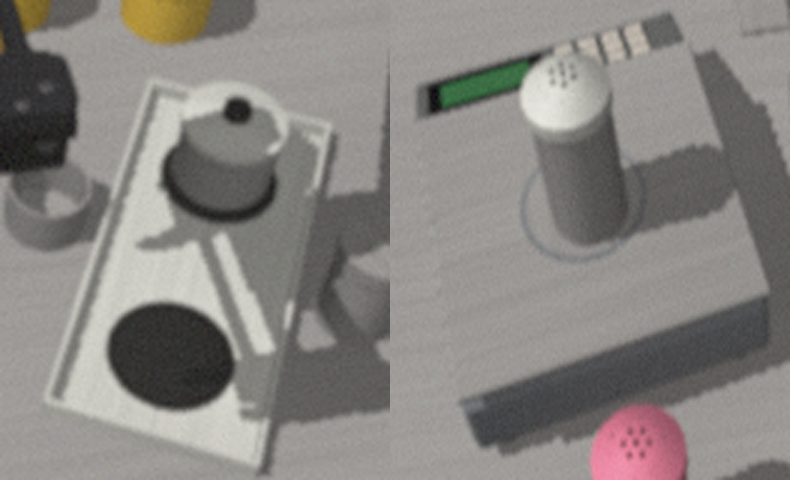

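The corners, mats and circle agree across the cameras. The tray centre is near (.5695,.183), with the mats at (.630,.148) empty and (.509,.218) pot. The pan centre is at (.526,-.163). I'll use a yaw of +30°, which keeps the fingers diagonal within the rim and the gripper body clear of the neighbouring place.

Emit:
drive_tool(deltas=[[[0,0,0,0,0,-0.105],[0,0,0,0,0,-0.105],[0,0,0,0,0,-0.105],[0,0,0,0,0,-0.105],[0,0,0,0,0,-0.105],[30,0,0,0,0,0],[30,0,0,0,0,0],[30,0,0,0,0,0]]], gripper=95)

```text
time: 0.82
position: [0.5792, 0.0783, 0.244]
tool_rot: [0.5, 0.866, -0.0, -0.0]
ft_force: [0.8, 0.4, -0.3]
grip_width: 0.0828
grip_force: 0.0
```

Emit:
drive_tool(deltas=[[[20,0,10,0,0,0],[20,0,10,0,0,0],[10,0,10,0,0,0],[10,0,15,0,0,0],[0,0,10,0,0,0],[0,0,0,0,0,0],[0,0,0,0,0,0]]])

```text
time: 1.4
position: [0.5499, 0.1294, 0.189]
tool_rot: [0.499, 0.866, -0.0, -0.0]
ft_force: [0.4, -0.3, 0.1]
grip_width: 0.0828
grip_force: 0.0
```

```bash
cat >> h.py <<'E'
def snap(n,tag):
    from rig import sensors,eyes
    o=sensors.get_obs();c=eyes.camera(n);pickle.dump((o,c),open(tag+".pkl","wb"));cv2.imwrite(f"pics/{tag}.png",c["img"][:,:,::-1]);return o,c
E
python3 - <<'E'
from h import *
o,c=snap("wrist","w1");print(o["position"],o["time"],R.from_quat(o["tool_rot"]).as_matrix().round(3))
for n,P in(("knob",[.503,.217,.067]),("pot base",[.503,.217,.003]),("mat-",[.63,.148,.003])):print(n,proj(o,c,P))
E
```

```text
[0.54990177 0.12942532 0.18902188] 1.4 [[-0.501  0.865 -0.001]
 [ 0.865  0.501 -0.   ]
 [ 0.    -0.001 -1.   ]]
knob [[280.17069488  87.74946234]]
pot base [[279.31165676  93.77499787]]
mat- [[349.33121035 213.09725842]]
```

View pics/w1.png

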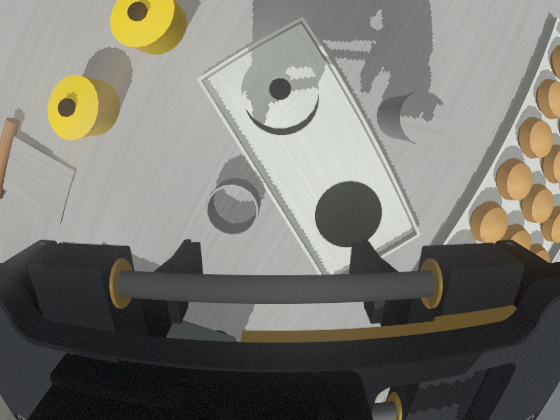

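The wrist view agrees to a pixel: the knob is at (280,88) against a predicted (280,88), and the empty mat at (348,213) against (349,213).

Emit:
drive_tool(deltas=[[[25,1,15,0,0,0],[25,1,15,0,0,0],[25,1,20,0,0,0],[24,0,20,0,0,0],[0,0,20,0,0,0],[0,0,20,0,0,0],[0,0,15,0,0,0],[0,0,15,0,0,0]]])

```text
time: 2.12
position: [0.5043, 0.2168, 0.0494]
tool_rot: [0.5, 0.866, 0.001, 0.001]
ft_force: [0.4, 1.0, -0.7]
grip_width: 0.0827
grip_force: 0.0
```

Emit:
drive_tool(deltas=[[[0,0,8,0,0,0],[0,0,7,0,0,0],[0,0,0,0,0,0],[0,0,0,0,0,0]]])

```text
time: 2.45
position: [0.5034, 0.2168, 0.0349]
tool_rot: [0.5, 0.866, 0.0, 0.0]
ft_force: [-0.6, -0.1, -0.6]
grip_width: 0.0824
grip_force: 0.0
```

Emit:
drive_tool(deltas=[[[0,0,0,0,0,0],[0,0,0,0,0,0],[0,0,0,0,0,0],[0,0,0,0,0,0],[0,0,0,0,0,0],[0,0,0,0,0,0]]], gripper=40, squeeze=25)

```text
time: 2.95
position: [0.503, 0.2171, 0.0351]
tool_rot: [0.499, 0.866, 0.0, 0.0]
ft_force: [-1.2, -0.0, 4.2]
grip_width: 0.0633
grip_force: 25.0
```

Emit:
drive_tool(deltas=[[[0,0,-15,0,0,0],[0,0,-15,0,0,0],[-25,15,0,0,0,0],[-25,15,0,0,0,0],[-25,16,0,0,0,0],[-25,15,0,0,0,0],[-23,14,0,0,0,0],[0,0,0,0,0,0]]])

```text
time: 3.62
position: [0.6358, 0.145, 0.0646]
tool_rot: [0.501, 0.866, 0.002, 0.004]
ft_force: [0.6, 0.5, -1.9]
grip_width: 0.0633
grip_force: 25.0
```

Emit:
drive_tool(deltas=[[[0,0,10,0,0,0],[0,0,10,0,0,0],[0,0,5,0,0,0],[0,0,3,0,0,0],[0,0,2,0,0,0],[0,0,0,0,0,0],[0,0,0,0,0,0]]])

```text
time: 4.2
position: [0.6267, 0.1489, 0.0352]
tool_rot: [0.499, 0.867, -0.001, -0.002]
ft_force: [-5.3, -0.8, 6.4]
grip_width: 0.0634
grip_force: 25.0
```

Emit:
drive_tool(deltas=[[[0,0,0,0,0,0],[0,0,0,0,0,0],[0,0,0,0,0,0],[0,0,0,0,0,0]]])

```text
time: 4.53
position: [0.6267, 0.1489, 0.0352]
tool_rot: [0.499, 0.867, -0.001, -0.002]
ft_force: [-5.4, -0.4, 5.4]
grip_width: 0.0634
grip_force: 25.0
```

Emit:
drive_tool(deltas=[[[0,0,0,0,0,0],[0,0,0,0,0,0],[0,0,0,0,0,0],[0,0,0,0,0,0],[0,0,0,0,0,0],[0,0,0,0,0,0]]], gripper=95)

```text
time: 5.03
position: [0.6294, 0.1482, 0.0344]
tool_rot: [0.499, 0.866, 0.0, 0.0]
ft_force: [-0.0, 0.6, -1.3]
grip_width: 0.082
grip_force: 0.0
```

Emit:
drive_tool(deltas=[[[0,0,-20,0,0,0],[0,0,-30,0,0,0],[0,0,-30,0,0,0],[0,0,-30,0,0,0],[0,0,-30,0,0,0],[-30,0,-30,0,0,0],[-30,0,-10,0,0,0],[-20,0,0,0,0,0]]])

```text
time: 5.7
position: [0.6728, 0.0776, 0.2189]
tool_rot: [0.499, 0.866, 0.002, 0.005]
ft_force: [0.4, -0.0, 0.6]
grip_width: 0.0828
grip_force: 0.0
```

Run:
```python
from h import *
S=snap("scene","s2");W=snap("wrist","w2")
a=cv2.resize(S[1]["img"][160:320,320:453],None,fx=3,fy=3,interpolation=2)[:,:,::-1]
b=cv2.resize(W[1]["img"][:300,:],None,fx=.7,fy=1.6,interpolation=2)[:,:,::-1]
cv2.imwrite("pics/m2.png",np.hstack([a,b]))
print(W[0]["position"],W[0]["time"]);print(a.shape)
for P in([.630,.148,.067],[.627,.1485,.067],[.509,.218,.003]):
  s=proj(*S,P)[0];w=proj(*W,P)[0];print((s-[320,160])*3,w,w*[.7,1.6]+[399,0])
```

```text
[0.67386857 0.07401459 0.21695134] 5.75
(480, 399, 3)
[190.182484   292.12899446] [273.47436983 104.02869023] [590.43205888 166.44590436]
[189.46504156 287.49280096] [270.8064849  101.88597728] [588.56453943 163.01756365]
[224.50859139 179.61119594] [209.94260576   3.13188618] [545.95982403   5.01101789]
```

View pics/m2.png

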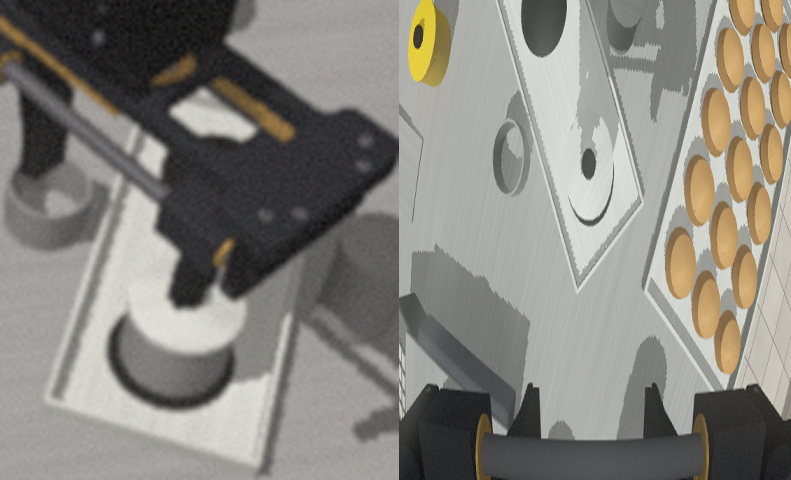

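The pot's knob, at wrist raw pixel (270,102), puts it at about (.627,.1485), so it is parked 3 mm off the mat centre. Next is a position to view the shaker.

Emit:
drive_tool(deltas=[[[-20,-20,-30,0,0,0],[-28,-29,-28,0,0,0],[-28,-29,-25,0,0,0],[-29,-29,0,0,0,0],[-29,-29,0,0,0,0],[-28,-29,0,0,0,0],[-28,-29,0,0,0,0],[-28,-29,0,0,0,0]]])

```text
time: 6.47
position: [0.5872, -0.2108, 0.289]
tool_rot: [0.499, 0.867, 0.0, -0.001]
ft_force: [1.0, -0.2, 0.3]
grip_width: 0.0826
grip_force: 0.0
```

Emit:
drive_tool(deltas=[[[-14,-18,0,0,0,0],[0,0,0,0,0,0],[0,0,0,0,0,0],[0,0,0,0,0,0],[0,0,0,0,0,0]]])

```text
time: 6.88
position: [0.5801, -0.2297, 0.2894]
tool_rot: [0.499, 0.867, 0.0, -0.001]
ft_force: [-0.3, 0.1, 1.0]
grip_width: 0.0829
grip_force: 0.0
```

Run:
```python
from h import *
W=snap("wrist","w3");print(W[0]["position"],W[0]["time"])
for P in([.531,-.158,.188],[.531,-.158,.076],[.526,-.163,.076]):print(proj(*W,P))
D=load("side0");S=load("scene0")
for P in([.531,-.158,.188],[.531,-.158,.076]):print(proj(*S,P),proj(*D,P))
```

```text
[ 0.58008819 -0.22968219  0.28935416] 6.8833
[[267.23399418 102.08542741]]
[[269.81470289 107.45176895]]
[[263.47661617 109.13862284]]
[[178.98902307 183.50314719]] [[342.51434302 198.53443468]]
[[190.56379314 229.73946685]] [[338.03861348 251.84227264]]
```

View pics/w3.png

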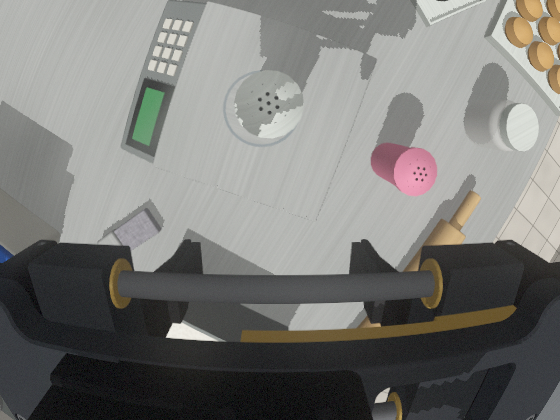

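The cap's hole centre is at (269,103), so the shaker is near (.532,-.158). The circle around (263,108) confirms the pan centre.

Emit:
drive_tool(deltas=[[[28,-2,0,0,0,0],[29,-2,0,0,0,0],[29,-1,0,0,0,0],[0,0,20,0,0,0],[0,0,25,0,0,0],[0,0,25,0,0,0],[0,0,25,0,0,0],[0,0,20,0,0,0]]])

```text
time: 7.6
position: [0.5323, -0.1578, 0.1734]
tool_rot: [0.498, 0.867, 0.0, -0.001]
ft_force: [-0.5, -0.6, 0.7]
grip_width: 0.0827
grip_force: 0.0
```

Emit:
drive_tool(deltas=[[[0,0,15,0,0,0],[0,0,10,0,0,0],[0,0,0,0,0,0],[0,0,0,0,0,0]]])

```text
time: 7.93
position: [0.5328, -0.1589, 0.1497]
tool_rot: [0.499, 0.867, 0.0, -0.0]
ft_force: [0.7, -0.3, 0.7]
grip_width: 0.0829
grip_force: 0.0
```

Emit:
drive_tool(deltas=[[[0,0,0,0,0,0],[0,0,0,0,0,0],[0,0,0,0,0,0],[0,0,0,0,0,0],[0,0,0,0,0,0],[0,0,0,0,0,0],[0,0,0,0,0,0]]], gripper=25)

```text
time: 8.52
position: [0.5327, -0.1598, 0.1502]
tool_rot: [0.499, 0.866, 0.0, 0.0]
ft_force: [-0.5, 0.5, 2.4]
grip_width: 0.0527
grip_force: 25.0
```

The width reads 52.7 mm, slightly more than the body. The pads may be catching the cap, so I'll regrip a little lower.

Emit:
drive_tool(deltas=[[[0,0,0,0,0,0],[0,0,0,0,0,0],[0,0,2,0,0,0],[0,0,2,0,0,0],[0,0,1,0,0,0],[0,0,0,0,0,0]]], gripper=80)

```text
time: 9.02
position: [0.5322, -0.1596, 0.1442]
tool_rot: [0.499, 0.866, -0.0, -0.0]
ft_force: [-0.2, -0.1, -0.4]
grip_width: 0.0691
grip_force: 0.0
```

Emit:
drive_tool(deltas=[[[0,0,0,0,0,0],[0,0,0,0,0,0],[0,0,0,0,0,0],[0,0,0,0,0,0],[0,0,0,0,0,0],[0,0,0,0,0,0],[0,0,0,0,0,0]]], gripper=25)

```text
time: 9.6
position: [0.5326, -0.1597, 0.1448]
tool_rot: [0.499, 0.866, 0.0, 0.0]
ft_force: [-0.1, 0.6, 0.4]
grip_width: 0.0526
grip_force: 25.0
```

Emit:
drive_tool(deltas=[[[0,0,-15,0,0,0],[0,0,-25,0,0,0],[0,0,-25,0,0,0],[15,8,-20,0,0,0],[25,12,0,0,0,0],[28,14,0,0,0,0],[28,14,0,0,0,0],[28,14,0,0,0,0]]])

```text
time: 10.27
position: [0.5232, -0.0201, 0.2296]
tool_rot: [0.5, 0.866, -0.0, -0.0]
ft_force: [0.5, 0.8, -2.0]
grip_width: 0.0526
grip_force: 25.0
```

Emit:
drive_tool(deltas=[[[28,14,0,0,0,0],[28,14,0,0,0,0],[28,14,0,0,0,0],[28,14,0,0,0,0],[28,14,0,0,0,0],[28,14,0,0,0,0],[25,12,0,0,0,0],[15,7,0,0,0,0]]])

```text
time: 10.93
position: [0.5077, 0.2131, 0.2293]
tool_rot: [0.499, 0.867, 0.0, -0.001]
ft_force: [0.8, -0.1, -1.8]
grip_width: 0.0524
grip_force: 25.0
```

Emit:
drive_tool(deltas=[[[7,3,0,0,0,0],[0,0,10,0,0,0],[0,0,20,0,0,0],[0,0,25,0,0,0],[0,0,25,0,0,0],[0,0,25,0,0,0],[0,0,20,0,0,0],[0,0,10,0,0,0]]])

```text
time: 11.6
position: [0.5062, 0.2158, 0.0915]
tool_rot: [0.5, 0.866, -0.002, -0.002]
ft_force: [-0.1, -0.2, -1.9]
grip_width: 0.0526
grip_force: 25.0
```

Emit:
drive_tool(deltas=[[[0,0,4,0,0,0],[0,0,0,0,0,0],[0,0,0,0,0,0]]])

```text
time: 11.85
position: [0.5087, 0.2175, 0.0913]
tool_rot: [0.5, 0.866, 0.0, 0.0]
ft_force: [-0.6, 0.3, -1.1]
grip_width: 0.0526
grip_force: 25.0
```

Emit:
drive_tool(deltas=[[[0,0,8,0,0,0],[0,0,5,0,0,0],[0,0,4,0,0,0],[0,0,2,0,0,0],[0,0,0,0,0,0],[0,0,0,0,0,0]]])

```text
time: 12.35
position: [0.5079, 0.218, 0.0718]
tool_rot: [0.499, 0.866, -0.0, 0.0]
ft_force: [0.4, 0.4, -1.5]
grip_width: 0.0523
grip_force: 25.0
```

Emit:
drive_tool(deltas=[[[0,0,1,0,0,0],[0,0,0.5,0,0,0],[0,0,0,0,0,0],[0,0,0,0,0,0]]])

```text
time: 12.68
position: [0.5081, 0.218, 0.0716]
tool_rot: [0.499, 0.866, 0.0, 0.0]
ft_force: [-2.7, -0.7, 7.5]
grip_width: 0.0525
grip_force: 25.0
```

Contact. Release and retreat straight up, then to a viewing position for the pot.

Emit:
drive_tool(deltas=[[[0,0,0,0,0,0],[0,0,0,0,0,0],[0,0,0,0,0,0],[0,0,0,0,0,0],[0,0,0,0,0,0],[0,0,0,0,0,0]]], gripper=95)

```text
time: 13.18
position: [0.5079, 0.2178, 0.0701]
tool_rot: [0.499, 0.866, -0.0, -0.0]
ft_force: [0.6, -0.8, 0.3]
grip_width: 0.0801
grip_force: 0.0
```

Emit:
drive_tool(deltas=[[[0,0,-15,0,0,0],[0,0,-25,0,0,0],[0,0,-30,0,0,0],[0,0,-30,0,0,0],[0,0,-30,0,0,0],[-20,10,0,0,0,0],[-25,12,0,0,0,0],[-30,13,0,0,0,0]]])

```text
time: 13.85
position: [0.5757, 0.1711, 0.2013]
tool_rot: [0.498, 0.867, 0.0, 0.0]
ft_force: [-0.2, 0.4, 0.1]
grip_width: 0.0826
grip_force: 0.0
```

Emit:
drive_tool(deltas=[[[-30,10,0,0,0,0],[-30,5,0,0,0,0],[-30,0,0,0,0,0],[0,0,0,0,0,0],[0,0,0,0,0,0],[0,0,0,0,0,0],[0,0,0,0,0,0]]])

```text
time: 14.43
position: [0.6328, 0.1012, 0.1999]
tool_rot: [0.499, 0.867, -0.0, -0.001]
ft_force: [-0.1, -0.1, 0.3]
grip_width: 0.0828
grip_force: 0.0
```

Run:
```python
from h import *
W=snap("wrist","w4");print(W[0]["position"],W[0]["time"])
for P in([.627,.1485,.067],[.508,.218,.115],[.508,.218,.003]):print(proj(*W,P))
```

```text
[0.6327563  0.10116804 0.19993533] 14.4333
[[298.16170746 154.50110798]]
[[206.62452614  -0.37592741]]
[[228.42265662  36.07717839]]
```

View pics/w4.png

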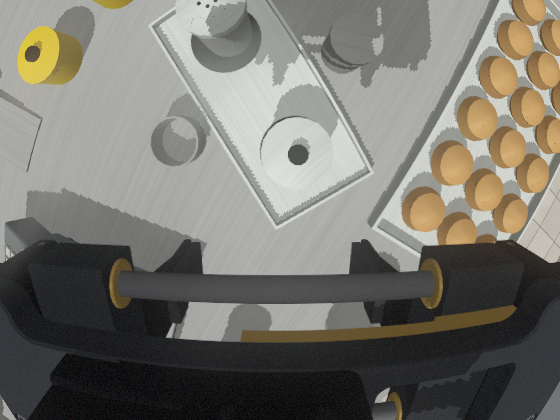

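Knob at (298,155) as predicted, and the shaker stands upright on the mat at about (227,37). Now grasp the pot.

Emit:
drive_tool(deltas=[[[15,6,0,0,0,0],[15,6,10,0,0,0],[14,7,15,0,0,0],[0,0,25,0,0,0],[0,0,25,0,0,0],[0,0,25,0,0,0],[0,0,25,0,0,0],[0,0,20,0,0,0]]])

```text
time: 15.15
position: [0.6268, 0.1492, 0.0537]
tool_rot: [0.499, 0.867, -0.0, -0.001]
ft_force: [-0.4, -0.1, -0.1]
grip_width: 0.083
grip_force: 0.0
```

Emit:
drive_tool(deltas=[[[0,0,12,0,0,0],[0,0,8,0,0,0],[0,0,0,0,0,0],[0,0,0,0,0,0]]])

```text
time: 15.48
position: [0.6285, 0.1482, 0.0358]
tool_rot: [0.499, 0.867, 0.0, 0.0]
ft_force: [-0.2, 0.2, 0.6]
grip_width: 0.0824
grip_force: 0.0
```

Emit:
drive_tool(deltas=[[[0,0,0,0,0,0],[0,0,0,0,0,0],[0,0,0,0,0,0],[0,0,0,0,0,0],[0,0,0,0,0,0],[0,0,0,0,0,0]]], gripper=40)

```text
time: 15.98
position: [0.6286, 0.1476, 0.0363]
tool_rot: [0.499, 0.866, 0.0, 0.0]
ft_force: [-1.7, -0.6, 6.0]
grip_width: 0.0633
grip_force: 25.0
```

Emit:
drive_tool(deltas=[[[0,0,-15,0,0,0],[0,0,-30,0,0,0],[0,0,-30,0,0,0],[0,0,-30,0,0,0],[-10,-12,-25,0,0,0],[-18,-20,0,0,0,0],[-22,-25,0,0,0,0],[-22,-25,0,0,0,0]]])

```text
time: 16.65
position: [0.5928, 0.044, 0.1654]
tool_rot: [0.499, 0.867, 0.0, 0.0]
ft_force: [0.5, -0.2, -3.1]
grip_width: 0.0636
grip_force: 25.0
```

Emit:
drive_tool(deltas=[[[-24,-26,0,0,0,0],[-24,-26,0,0,0,0],[-24,-26,0,0,0,0],[-24,-26,0,0,0,0],[-20,-25,0,0,0,0],[-15,-18,0,0,0,0],[-10,-10,0,0,0,0],[-5,-5,0,0,0,0]]])

```text
time: 17.32
position: [0.5255, -0.1653, 0.1647]
tool_rot: [0.501, 0.866, -0.0, -0.0]
ft_force: [1.1, -0.3, -2.9]
grip_width: 0.0636
grip_force: 25.0
```

Emit:
drive_tool(deltas=[[[0,0,10,0,0,0],[0,0,15,0,0,0],[0,0,10,0,0,0],[0,0,5,0,0,0],[0,0,0,0,0,0],[0,0,0,0,0,0],[0,0,0,0,0,0],[0,0,0,0,0,0]]])

```text
time: 17.98
position: [0.527, -0.1631, 0.1258]
tool_rot: [0.499, 0.867, 0.0, 0.001]
ft_force: [0.1, -0.3, -2.6]
grip_width: 0.0632
grip_force: 25.0
```

Emit:
drive_tool(deltas=[[[0,0,7,0,0,0],[0,0,4,0,0,0],[0,0,3,0,0,0],[0,0,1.5,0,0,0],[0,0,0,0,0,0],[0,0,0,0,0,0]]])

```text
time: 18.48
position: [0.5264, -0.1633, 0.1096]
tool_rot: [0.499, 0.866, 0.0, 0.0]
ft_force: [0.7, 0.1, -3.4]
grip_width: 0.0635
grip_force: 25.0
```

Emit:
drive_tool(deltas=[[[0,0,1,0,0,0],[0,0,0.5,0,0,0],[0,0,0,0,0,0],[0,0,0,0,0,0]]])

```text
time: 18.82
position: [0.5266, -0.1633, 0.1092]
tool_rot: [0.499, 0.866, -0.0, 0.0]
ft_force: [-1.5, 1.2, 5.8]
grip_width: 0.0634
grip_force: 25.0
```

Contact with the pan. Release and retreat to look.

Emit:
drive_tool(deltas=[[[0,0,0,0,0,0],[0,0,0,0,0,0],[0,0,0,0,0,0],[0,0,0,0,0,0],[0,0,0,0,0,0],[0,0,0,0,0,0]]], gripper=95)

```text
time: 19.32
position: [0.5265, -0.1632, 0.1081]
tool_rot: [0.499, 0.866, 0.0, -0.0]
ft_force: [0.6, 0.3, -0.1]
grip_width: 0.0823
grip_force: 0.0
```

Emit:
drive_tool(deltas=[[[0,0,-15,0,0,0],[0,0,-25,0,0,0],[0,0,-30,0,0,0],[0,0,-30,0,0,0],[0,0,-30,0,0,0],[-30,0,-20,0,0,0],[-30,0,0,0,0,0],[-30,0,0,0,0,0]]])

```text
time: 19.98
position: [0.5729, -0.2421, 0.2608]
tool_rot: [0.499, 0.867, -0.0, 0.002]
ft_force: [0.6, -0.0, -0.3]
grip_width: 0.0827
grip_force: 0.0
```

Emit:
drive_tool(deltas=[[[-10,0,0,0,0,0],[0,0,0,0,0,0],[0,0,0,0,0,0],[0,0,0,0,0,0],[0,0,0,0,0,0],[0,0,0,0,0,0]]])

```text
time: 20.48
position: [0.5759, -0.2483, 0.2581]
tool_rot: [0.499, 0.867, 0.0, -0.001]
ft_force: [0.1, -0.2, 0.7]
grip_width: 0.0828
grip_force: 0.0
```

Run:
```python
from h import *
S=snap("scene","s5");W=snap("wrist","w5");print(W[0]["position"],W[0]["time"])
a=cv2.resize(S[1]["img"][130:320,100:450],None,fx=1.14,fy=1.4*1.14*1.3,interpolation=2)
b=cv2.resize(W[1]["img"][:280],(400,a.shape[0]))
cv2.imwrite("pics/m5.png",np.hstack([a,b])[:,:,::-1])
for P in([.5265,-.163,.140],[.508,.218,.115],[.509,.218,.003]):
  s=proj(*S,P)[0];w=proj(*W,P)[0];print((s-[100,130])*[1.14,a.shape[0]/190],w*[400/560,a.shape[0]/280]+[399,0])
```

```text
[ 0.5760858  -0.24854075  0.25820662] 20.5333
[ 92.34577965 151.15623399] [596.14043978 123.67771244]
[349.4669759  100.60598183] [ 702.30636681 -217.69048396]
[336.11326473 186.36282667] [ 683.23010078 -153.34328068]
```

View pics/m5.png

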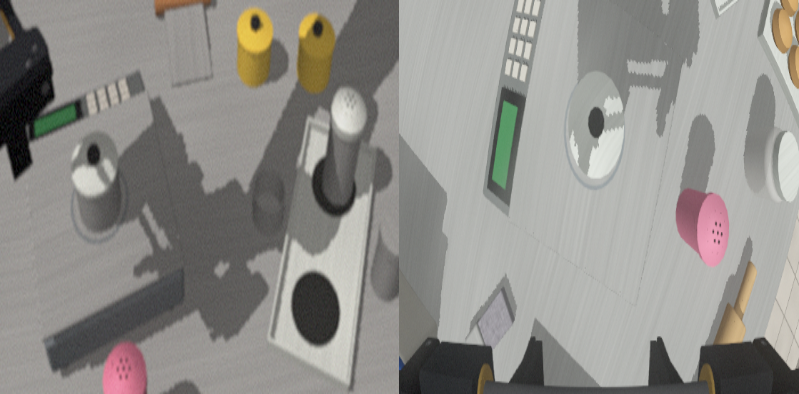

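The pot is centred in the pan's ring: its knob is at (93,152) against a predicted (92,151). The shaker is upright and centred on its mat, with the cap at (349,98) against (349,101). The other place is empty and the arm is clear.

```bash
python3 -c "
from rig import ticket
print(ticket.hand_in())"
```

```text
the job is handed in; nothing more can be done
None
```

The job is handed in: the last pictures showed the pot centred on the scale's pan and the shaker upright on the pot's old tray place. The other tray place, where the pot was parked and let go on the way, was empty again.

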